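# Clear the corner jig and hold the wooden house square in it

### The arm

A 6-joint arm with a two-finger parallel gripper is mounted at the origin on the work surface. World frame = base frame: x ahead of the robot, y to its left, z up, the work surface at z = 0. Lengths are in mm, angles in rad, forces in N, time in s.
With the tool pointing down it reaches from about 250 to 775 mm from the base axis. Payload 4 kg.
Tool frame: the origin (TCP) lies at the very end of the fingers, on their centre line; the grasp point (between the pads) lies 19 mm behind it (arm.hold_point_z is the distance from the TCP to the grasp point, in mm); z points along the fingers, y is the line along which they close (so a half turn about z gives the same grasp; the last joint's range is limited). The gripper opens to 85 mm and grips with 20 to 120 N. Pads are 22 mm wide; open, the fingers measure 114 mm over their backs; the gripper's body (76 mm by 85 mm) begins 54 mm behind the grasp point. The pads swing forward as they close: fully open they stand 13 mm farther back than shut.
Start: joints at [-1.351, 0.087, 1.371, -0, 1.684, -0.103], TCP at [174.47, -521.611, 231.341] pointing down, gripper open.
Joint ranges: [-3.1, 3.1], [-0.76, 2.03], [0.27, 2.55], [-1.08, 4.22], [0.17, 2.65], [-2.57, 2.57]. Speed limits (rad/s): [2.79, 2.79, 3.14, 3.14, 3.14, 3.14].

### API

Orientations are given as a unit quaternion [x, y, z, w].
In Python, from cell import arm gives the robot as it stands.
- The arm moves only by the tool arm_command, never from a script. Its argument "increments" is a list of rows, each a list of 4 numbers: the shift along the world's x, y, z scaled (see below), then the turn about the world's z scaled (see below). In form: [[dx, dy, dz, spin], ...]. A call has exactly 10 rows; each row is the pose to reach, as a shift and turn from the pose commanded when the call began; what a row does not reach only later rows make up. The controller multiplies each number of a shift by 0.08 m and each number of a turn by pi/2 rad. A row lasts 1/10 s, in which the tool goes at most 50 mm and 8.59 degrees, less where a joint would pass 70% of its speed; a pose out of reach is approached as far as the arm can. A call with a number of a shift or a turn outside -1 to 1 is refused whole. A call with a gripper value outside its range is refused whole. "grip" is the opening in per cent of the stroke, from 0 (shut) to 100 (fully open), set as the call begins (left out, the last holds). The fingers move at their own pace and stop on an object; the grip force is fixed at half the most. Time passes only in rows, so rows that repeat a pose let the fingers close, or fill a call up. It gives the time, the measured TCP pose, the force, the opening and the grip force at its end, in the units of the state.
- arm.get_obs(): the state, without advancing time (a new reading comes with each control period).
- arm.capture(name): name is "scene" or "top" or "wrist"; returns the picture (420x560x3 uint8, blue, green, red); there is no depth.
- arm.camera_info(name): a dict with "K" (3x3 intrinsics, pixels), "R" (3x3) and "t" (3): a world point X has camera coordinates R X + t; the wrist camera has in their place "tool_from_camera" (4x4, takes a point from camera to tool coordinates, whose origin is the TCP and whose axes are the flange's). Camera axes: x right, y down, z forward; pixel columns grow to the right and rows downward; lengths in mm; the calibration is good to about 2 mm. The wrist camera is an equidistant fisheye: a pixel r from the principal point sees the ray r / f radians off the axis. A picture is of the moment at which its call begins: read the wrist's pose just before it. camera_info takes no time and is no camera call.
- arm.job_done(): hands the job in; it is judged then, once.
The state is a dict: "time_s": time; "joints": joint angles; "qvel": joint speeds; "joint_efforts": joint torques, N m; "eef_pos": TCP position; "eef_rot": TCP orientation; "force": force on the tool from outside, world axes, zero at the start; "wrist_torque": the same for the moment, N m; "width": opening from 0.0 (shut) to 1.0 (fully open); "finger_force": force on a finger pad.
Only numpy, scipy, OpenCV 4.12 (cv2) and the standard library are available. Lean on these libraries where they do the work, as an engineer would, in place of code of your own. Each camera call takes 0.05 s, during which the arm holds its last target. There are 200 camera calls.

### The job

Clear the plywood corner jig first: put the red apple cut-out, the yellow-lidded paint pot (standing upright) and the cork sanding block into the green tray, and let go of them. Then stand the red wooden house upright on the jig bed and press it into the corner so that it is flush and pushing against both fences at once, and finish while still holding it pressed there, not letting go. Leave the blue house and the other things on the table where they are.

Things in the scene. Friction and masses are not known exactly. Their poses are not given: they have to be found in the camera images.
- jig: Corner jig, fixed to the table: a plywood bed 240 x 240 mm, 15 mm thick, with two low straight fences on it. Origin: centre of its underside, on the table; its bed surface is at z = 15 mm in its frame. x points to the far fence, y to the left (yellow) fence, z up; it may be turned up to 0.3 rad. The free bed spans x -120 to +100 mm, y -120 to +100 mm.
- fence_far: Bare aluminium fence on the jig, 20 mm thick, 240 mm long, 26 mm high above the bed. Origin: centre of its underside, on the bed; its inner face is the plane x = +100 mm in the jig frame.
- fence_left: Yellow fence on the jig, 20 mm thick, 220 mm long, 26 mm high above the bed. Origin: centre of its underside, on the bed; its inner face is the plane y = +100 mm in the jig frame. Both fences are rigid.
- corner (a point): The inner corner where both fences' inner faces meet the bed: (100, 100, 15) mm in the jig frame; axes as the jig's.
- red_house: Red wooden house with dark gable roof, loose, about 170 g, on the table. 70 mm long (x, along the ridge), 54 mm wide (y), vertical walls to 74 mm, ridge at 101 mm. Origin: centre of its underside; z up; painted door on the -x face. Gripped across its width, fingertips over 26 mm above its foot, the fingers clear the fences. Either pair of sides may face either fence.
- apple: Red wooden apple cut-out lying flat, loose, on the jig bed: a disc 48 mm across and 18 mm thick, with a green stem and leaf on its +x side, reaching 37 mm from the centre. Origin: centre of the disc's underside. Easily gripped across y.
- paint_pot: Closed round paint pot, white with a yellow lid, loose, standing on the jig bed: 40 mm across at the lid (38 mm below it), 38 mm high, lid from 29 mm up. Origin: centre of its underside, z up.
- sanding_block: Cork sanding block with a dark grit sole, loose, lying on the jig bed: 70 (x) x 40 (y) x 26 (z) mm. Origin: centre of its underside.
- tray: Open green plastic tray, fixed: 250 (x) x 160 (y) x 45 (z) mm outside, walls and floor 5 mm thick. Origin: centre of its underside; inside floor at z = 5 mm. All three things fit side by side along its x.
- blue_house: Bystander, loose, stands on the table; leave it alone. Origin: centre of its underside. Same shape and size as the red house, but blue with a wooden roof; it stands beside the red one, either nearer or farther.
- apple_stack: Bystander, loose, stands on the table; leave it alone. Origin: centre of its underside. Pile of red apple cut-outs in one piece, about 75 x 60 mm, 54 mm high, at the back left of the table.
- brush_cup: Bystander, loose, stands on the table; leave it alone. Origin: centre of its underside. Dark metal cup, 76 mm across, 90 mm high, with three brushes standing in it up to about 180 mm, at the back.
- paint_bottle: Bystander, loose, stands on the table; leave it alone. Origin: centre of its underside. Yellow bottle with black cap, 44 mm across, 120 mm high, at the back.
- glue_jar: Bystander, loose, stands on the table; leave it alone. Origin: centre of its underside. White jar with blue lid, 64 mm across, 75 mm high, at the back right.
- flat_brush: Bystander, loose, stands on the table; leave it alone. Origin: centre of its underside. Flat brush lying at the back left, behind the tray, about 150 x 30 mm, 12 mm high.
- tape_puck: Bystander, loose, stands on the table; leave it alone. Origin: centre of its underside. Orange disc 60 mm across, 20 mm high, at the back right.

How it is judged (in metres and radians):
On the way:
1. the apple, the upright paint pot and the sanding block are all in the tray and let go (x of apple in the frame of tray between -0.12 and 0.12 m and y of apple in the frame of tray between -0.075 and 0.075 m and height (world z) of each of apple, paint_pot, sanding_block below 0.045 m and contact force between each of apple, paint_pot, sanding_block and the fingers below 0.1 N and contact force between each of apple, paint_pot, sanding_block and tray above 0.05 N and x of paint_pot in the frame of tray between -0.12 and 0.12 m and y of paint_pot in the frame of tray between -0.075 and 0.075 m and angle between paint_pot's own z axis and vertical below 0.2 rad and x of sanding_block in the frame of tray between -0.12 and 0.12 m and y of sanding_block in the frame of tray between -0.075 and 0.075 m), for 0.2 s.
At the end, for the whole second after the job is handed in: Apple, upright pot and sanding block rest in the tray, let go. The red house stands on the jig bed (3 mm, tilt under 0.06 rad), square to the jig within 0.06 rad, pressing on each of the two fences with over 1.5 N, still, held by the fingers (over 1 N) (all of step 1 and contact force between red_house and fence_far above 1.5 N and contact force between red_house and fence_left above 1.5 N and contact force between red_house and the fingers above 1 N and (angle between the x axis of red_house and the x axis of jig, either way round below 0.06 rad or angle between the x axis of red_house and the y axis of jig, either way round below 0.06 rad) and x of red_house in the frame of jig between 0.05 and 0.08 m and y of red_house in the frame of jig between 0.05 and 0.08 m and z of red_house in the frame of jig below 0.018 m and angle between red_house's own z axis and vertical below 0.06 rad and linear speed of red_house below 0.02 m/s); the arm keeps its last pose, push and grip.
It fails at once if a bystander was moved by more than 30 mm (distance of any of blue_house, apple_stack, brush_cup, paint_bottle, glue_jar, flat_brush, tape_puck from where it was at the start of the episode above 0.03 m).
It also fails if it takes over 72 s, if anything falls off the work surface, if the arm or the gripper's body presses on something with over 40 N, if the wrist force passes 120 N, or if a joint passes its speed limit or range.

## Working session

There is one attempt and no reset: what is moved stays moved. The work goes in short steps, Python scripts to look and compute and a tool call to move; the robot and the scene stay as the last step left them, time stands still between calls to the robot, and variables do not carry over. Pictures are saved under pics/ and viewed, at most 10 in all, crops included, and the job is handed in when it is done.

Besides the shell and the picture viewer there is one more tool, called in YAML: its name, and indented under it one key for each argument. arm_command: Moves the arm, as the interface text tells. Shifts and turns lie within -1 to 1; 1 stands for 0.08 m of shift or pi/2 rad of turn. Its arguments: {"type":"object","properties":{"increments":{"type":"array","items":{"type":"array","items":{"type":"number"}}},"grip":{"type":"number"}},"required":["increments"]}

```bash
ls; mkdir -p pics
python3 - <<'E'
from cell import arm
import cv2
o=arm.get_obs();print(o)
for n in("scene","top"):
    cv2.imwrite(f"pics/{n}0.png",arm.capture(n)); print(n,arm.camera_info(n))
print(arm.camera_info("wrist"))
E
```

```text
pics
{'time_s': 0.0, 'joints': array([-1.35108519e+00,  8.79758800e-02,  1.37228623e+00,  9.73949497e-07,
        1.68359278e+00, -1.03087906e-01]), 'qvel': array([ 0.00030865,  0.00147388, -0.0003908 ,  0.00044632,  0.00053831,
       -0.00103912]), 'joint_efforts': array([ 3.45581448e-04, -3.51865554e+01, -3.13275075e+01, -3.33393609e-04,
        1.09652040e-02,  7.24699532e-06]), 'eef_pos': array([ 174.36410794, -521.09818855,  230.11149231]), 'eef_rot': array([ 9.87002707e-01,  1.60699646e-01, -6.54369369e-05, -1.12922560e-03]), 'force': array([0.39350081, 0.00919708, 0.43180604]), 'wrist_torque': array([-0.05512523,  0.00402099,  0.02151031]), 'finger_force': 0.0, 'width': 1.0017147880801054}
scene {'K': array([[421.70425963,   0.        , 281.84594613],
       [  0.        , 421.70425963, 211.13941249],
       [  0.        ,   0.        ,   1.        ]]), 'R': array([[-0.79564318,  0.6057485 ,  0.00454772],
       [ 0.41055228,  0.54474515, -0.73123153],
       [-0.44541975, -0.5799323 , -0.68211419]]), 't': array([ 501.05721228, -196.03465315, 1449.7821935 ])}
top {'K': array(
[... 178 characters left out ...]
99933881,  0.03507715],
       [-0.99414706, -0.01328102, -0.10721585],
       [ 0.10761082, -0.03384607, -0.9936168 ]]), 't': array([-20.72710539, 601.44815851, 964.56786541])}
{'K': array([[325.1922621 ,   0.        , 280.25911504],
       [  0.        , 325.1922621 , 206.35126823],
       [  0.        ,   0.        ,   1.        ]]), 'tool_from_camera': array([[-6.19943052e-04, -9.53282417e-01, -3.02079874e-01,
         7.76614986e+01],
       [ 9.99999794e-01, -6.41383517e-04, -2.82153706e-05,
        -5.15823736e-01],
       [-1.66851835e-04, -3.02079829e-01,  9.53282618e-01,
        -1.42982125e+02],
       [ 0.00000000e+00,  0.00000000e+00,  0.00000000e+00,
         1.00000000e+00]])}
```

View pics/top0.png

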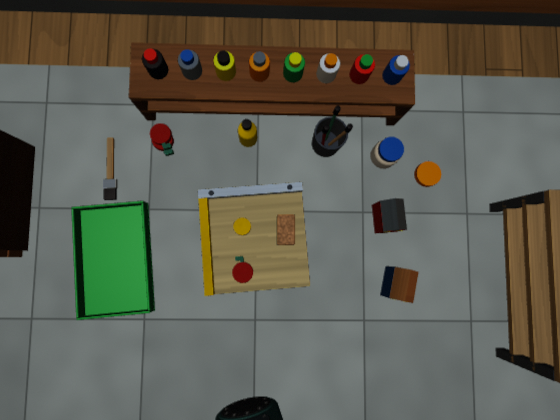

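View pics/scene0.png

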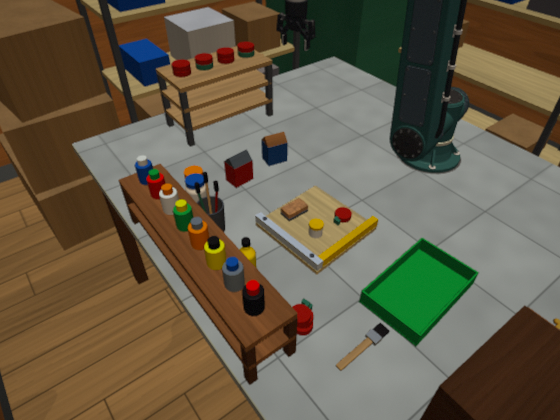

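```bash
cat > h.py <<'E'
import numpy as np, cv2
from cell import arm
from scipy.spatial.transform import Rotation as Ro
def fixed(n):
    c=arm.camera_info(n);K,R,t=c["K"],c["R"],c["t"]
    return lambda p:(-R.T@t, R.T@np.linalg.inv(K)@np.array([p[0],p[1],1.]))
def wrist(o):
    c=arm.camera_info("wrist");K,T=c["K"],c["tool_from_camera"]
    Rt=Ro.from_quat(o["eef_rot"]).as_matrix();C=Rt@T[:3,3]+o["eef_pos"];M=Rt@T[:3,:3]
    def f(p):
        d=np.array([(p[0]-K[0,2])/K[0,0],(p[1]-K[1,2])/K[1,1]]);r=np.linalg.norm(d)+1e-9
        return C,M@np.r_[d/r*np.sin(r),np.cos(r)]
    return f
def onz(ray,z): C,d=ray; return C+d*(z-C[2])/d[2]
def tri(r1,r2):
    (a,u),(b,v)=r1,r2
    s=np.linalg.lstsq(np.c_[u,-v],b-a,rcond=None)[0]
    p,q=a+s[0]*u,b+s[1]*v; return (p+q)/2,np.linalg.norm(p-q)
def mask(im,lo,hi,roi=None):
    m=cv2.inRange(cv2.cvtColor(im,cv2.COLOR_BGR2HSV),np.array(lo),np.array(hi))
    if roi:
        k=np.zeros_like(m);x0,y0,x1,y1=roi;k[y0:y1,x0:x1]=255;m&=k
    return m
def big(m):
    c=cv2.findContours(m,cv2.RETR_EXTERNAL,cv2.CHAIN_APPROX_NONE)[0]
    return max(c,key=cv2.contourArea)
def cen(c):
    m=cv2.moments(c); return np.array([m["m10"],m["m01"]])/m["m00"]
E
python3 - <<'E'
from h import *
np.set_printoptions(precision=1,suppress=True)
T,S=cv2.imread("pics/top0.png"),cv2.imread("pics/scene0.png")
ft,fs=fixed("top"),fixed("scene")
Y=((18,150,90),(32,255,255));Rd=((0,160,60),(6,255,255));G=((50,150,50),(70,255,255))
for n,(lo,hi),rt,rs in[("pot",Y,(225,210,258,240),(305,215,328,233)),("apple",Rd,(225,258,258,288),(330,205,355,224)),
  ("block",((6,90,50),(16,255,255)),(270,205,302,252),(275,196,312,222))]:
    ct,cs=big(mask(T,lo,hi,rt)),big(mask(S,lo,hi,rs))
    a,b=cen(ct),cen(cs);p,e=tri(ft(a),fs(b));print(n,a,b,cv2.contourArea(ct),p,e, cv2.minAreaRect(ct))
for n,m,z in [("tray",mask(T,(50,150,20),(70,255,255),(60,190,170,330)),45),("yfence",mask(T,*Y,(190,190,225,305)),41),
   ("roof",mask(T,(0,0,0),(180,255,75),(368,190,412,240)),90)]:
    q=cv2.boxPoints(cv2.minAreaRect(big(m)));print(n,q.tolist());print(np.array([onz(ft(x),z)[:2] for x in q]))
cv2.imwrite("pics/z1.png",np.hstack([cv2.resize(T[175:305,185:315],(400,400),interpolation=cv2.INTER_CUBIC),cv2.resize(T[180:310,350:480],(400,400),interpolation=cv2.INTER_CUBIC)]))
E
```

```text
pot [241.7 225.8] [315.9 224. ] 231.5 [565.   65.   50.7] 0.4320865035048061 ((241.75003051757812, 225.75003051757812), (17.677669525146484, 16.970561981201172), 45.0)
apple [242.3 272. ] [343.2 213.9] 299.0 [461.1  63.2  27.1] 0.6574235873224863 ((242.5, 272.0), (20.0, 19.0), 90.0)
block [285.5 229.4] [293.9 208.2] 495.5 [559.7 -34.9  31.4] 0.9566782058821016 ((285.5, 229.0), (30.0, 17.0), 90.0)
tray [[69.33853149414062, 205.4163360595703], [147.2218017578125, 200.5486602783203], [154.33853149414062, 314.4163818359375], [76.45526123046875, 319.2840576171875]]
[[606.4 451.4]
 [619.8 279.2]
 [368.  253.3]
 [356.8 421.1]]
yfence [[197.75662231445312, 198.34954833984375], [206.58404541015625, 197.76104736328125], [213.04421997070312, 294.6636962890625], [204.216796875, 295.252197265625]]
[[627.  166.6]
 [628.7 146.6]
 [411.3 126.4]
 [409.9 146. ]]
roof [[370.7316589355469, 200.58534240722656], [402.9999694824219, 196.99998474121094], [406.6463317871094, 229.8170623779297], [374.3780212402344, 233.4024200439453]]
[[ 620.9 -217.9]
 [ 629.9 -289.6]
 [ 557.6 -296. ]
 [ 549.  -224.9]]
```

View pics/z1.png

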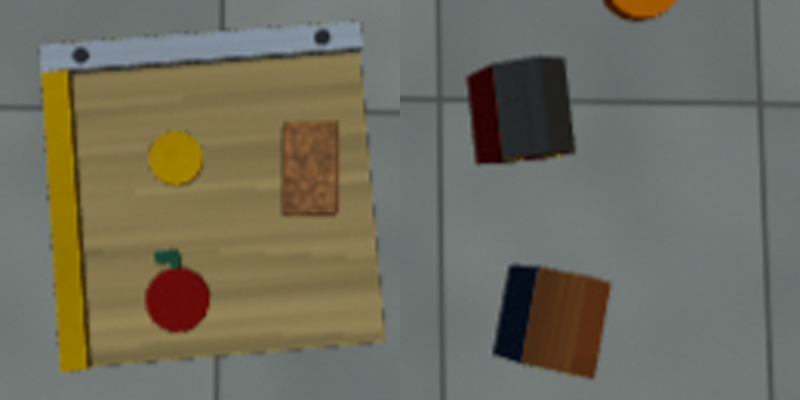

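arm_command:
  increments:
    - [0.07,0.1,0,-0.015]
    - [0.14,0.2,0,-0.03]
    - [0.21,0.3,0,-0.045]
    - [0.28,0.4,0,-0.06]
    - [0.35,0.5,0,-0.075]
    - [0.42,0.6,0,-0.09]
    - [0.49,0.7,0,-0.105]
    - [0.56,0.8,0,-0.12]
    - [0.63,0.9,0,-0.135]
    - [0.7,1,0,-0.15]
  grip: 100

```text
time_s: 1.1
eef_pos: [230.6, -441.0, 230.7]
eef_rot: [0.999, 0.043, -0.0, -0.001]
force: [-0.6, 0.6, -0.8]
width: 1.0
finger_force: 0.0
```

arm_command:
  increments:
    - [0.07,0.1,0,0]
    - [0.14,0.2,0,0]
    - [0.21,0.3,0,0]
    - [0.28,0.4,0,0]
    - [0.35,0.5,0,0]
    - [0.42,0.6,0,0]
    - [0.49,0.7,0,0]
    - [0.56,0.8,0,0]
    - [0.63,0.9,0,0]
    - [0.7,1,0,0]

```text
time_s: 2.1
eef_pos: [287.0, -360.9, 231.3]
eef_rot: [0.999, 0.044, 0.0, 0.0]
force: [-0.2, -0.7, 0.2]
width: 1.001
finger_force: 0.0
```

arm_command:
  increments:
    - [0.07,0.1,0,0]
    - [0.14,0.2,0,0]
    - [0.21,0.3,0,0]
    - [0.28,0.4,0,0]
    - [0.35,0.5,0,0]
    - [0.42,0.6,0,0]
    - [0.49,0.7,0,0]
    - [0.56,0.8,0,0]
    - [0.63,0.9,0,0]
    - [0.7,1,0,0]

```text
time_s: 3.1
eef_pos: [342.9, -280.9, 231.3]
eef_rot: [0.999, 0.044, 0.0, 0.0]
force: [0.2, -1.1, -0.6]
width: 1.001
finger_force: 0.0
```

arm_command:
  increments:
    - [0.07,0.1,0,0]
    - [0.14,0.2,0,0]
    - [0.21,0.3,0,0]
    - [0.28,0.4,0,0]
    - [0.35,0.5,0,0]
    - [0.42,0.6,0,0]
    - [0.49,0.7,0,0]
    - [0.56,0.8,0,0]
    - [0.63,0.9,0,0]
    - [0.7,1,0,0]

```text
time_s: 4.1
eef_pos: [398.9, -200.9, 231.3]
eef_rot: [0.999, 0.044, -0.0, 0.0]
force: [0.4, -0.7, 0.1]
width: 0.999
finger_force: 0.0
```

arm_command:
  increments:
    - [0.07,0.1,0,0]
    - [0.14,0.2,0,0]
    - [0.21,0.3,0,0]
    - [0.28,0.4,0,0]
    - [0.35,0.5,0,0]
    - [0.42,0.6,0,0]
    - [0.49,0.7,0,0]
    - [0.56,0.8,0,0]
    - [0.63,0.9,0,0]
    - [0.7,1,0,0]

```text
time_s: 5.1
eef_pos: [454.9, -120.9, 231.3]
eef_rot: [0.999, 0.044, 0.0, 0.0]
force: [-0.2, -0.1, -0.5]
width: 0.999
finger_force: 0.0
```

arm_command:
  increments:
    - [0.07,0.1,0,0]
    - [0.14,0.2,0,0]
    - [0.21,0.3,0,0]
    - [0.28,0.4,0,0]
    - [0.35,0.5,0,0]
    - [0.42,0.6,0,0]
    - [0.49,0.7,0,0]
    - [0.56,0.8,0,0]
    - [0.63,0.9,0,0]
    - [0.7,1,0,0]

```text
time_s: 6.1
eef_pos: [510.9, -41.0, 231.3]
eef_rot: [0.999, 0.044, 0.0, 0.0]
force: [-0.1, -0.3, -0.3]
width: 0.999
finger_force: 0.0
```

Run:
```python
from h import *
import pickle
o=arm.get_obs();im=arm.capture("wrist");cv2.imwrite("pics/w1.png",im);pickle.dump(o,open("w1.pkl","wb"))
```

```text
(no output)
```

View pics/w1.png

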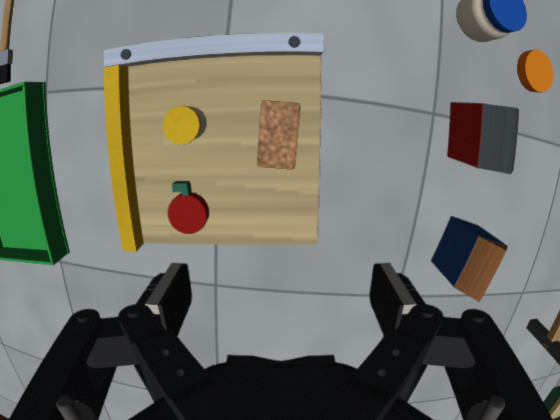

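The wrist view shows the block at (278,134), pot lid (182,124), apple (188,213), the far fence along row ~45, yellow fence at left (122,160), red house at (483,137) and the tray at left.

Run:
```python
from h import *
import pickle
np.set_printoptions(precision=1,suppress=True)
W=cv2.imread("pics/w1.png");T=cv2.imread("pics/top0.png");fw=wrist(pickle.load(open("w1.pkl","rb")));ft=fixed("top")
Y=((18,150,90),(32,255,255));Rd=((0,160,60),(6,255,255));Ck=((3,90,50),(14,255,255))
def rect(c,f,z):
    P=np.array([onz(f(p[0]),z)[:2] for p in c],np.float32);r=cv2.minAreaRect(P);return r
for n,c,rt,rw,z in[("pot",Y,(225,210,258,240),(155,95,212,150),53),("apple",Rd,(225,258,258,288),(160,185,215,240),33),("block",Ck,(270,205,302,252),(250,90,305,175),41)]:
    ct,cw=big(mask(T,*c,rt)),big(mask(W,*c,rw))
    p,e=tri(ft(cen(ct)),fw(cen(cw)));print(n,p,e,"wrist rect",rect(cw,fw,z),"top",rect(ct,ft,z)[0])
# apple leaf direction
lf=big(mask(W,(60,60,30),(95,255,200),(160,170,210,200)));print("leaf",onz(fw(cen(lf)),33))
cy=big(mask(W,*Y,(95,60,150,255)));print("yfence",rect(cy,fw,41))
# far fence edge: line fit of bluish grey/wood boundary; bed front and right edges by plywood mask
bed=mask(W,(12,50,60),(30,160,255),(130,55,325,250));c=big(bed)
hull=cv2.approxPolyDP(cv2.convexHull(c),4,True)[:,0];print("bed");print(np.c_[hull,[onz(fw(p),15)[:2] for p in hull]])
ff=big(mask(W,(95,20,120),(125,120,255),(100,28,330,68)));print("far",rect(ff,fw,41))
rf=big(mask(W,(0,0,40),(180,70,110),(470,95,525,180)));print("roof px",cv2.boxPoints(cv2.minAreaRect(rf)).tolist())
tr=mask(T,(50,150,110),(70,255,255),(60,190,170,330));print("floor+rim top", rect(big(tr),ft,45))
```

```text
pot [564.5  64.9  52.8] 0.4305626693514075 wrist rect ((564.3501586914062, 65.11486053466797), (37.919795989990234, 38.72220993041992), 2.65702486038208) top (564.9098510742188, 64.9247817993164)
apple [461.5  62.8  30.8] 0.1341212591773517 wrist rect ((461.5694885253906, 62.51805114746094), (46.015098571777344, 46.19938659667969), 4.552255630493164) top (461.5989685058594, 62.275882720947266)
block [558.9 -34.6  40.1] 0.6766990759761304 wrist rect ((558.706787109375, -34.08293914794922), (67.49417877197266, 37.99797439575195), 0.23137789964675903) top (558.5499877929688, -35.1607666015625)
leaf [493.1  69.   33. ]
yfence ((519.396484375, 146.16354370117188), (217.9580078125, 20.145559310913086), 5.203122138977051)
bed
[[319.   55.  649.8 -70.5]
 [316.  243.  432.  -90.7]
 [137.  249.  400.3 137.9]
 [130.   66.  629.7 144.7]
 [242.   55.  642.6  12.6]]
far ((648.6947631835938, 48.531890869140625), (19.966978073120117, 239.49887084960938), 5.245558738708496)
roof px [[477.87835693359375, 172.5464324951172], [479.00140380859375, 102.91939544677734], [524.5056762695312, 103.65333557128906], [523.3826293945312, 173.28036499023438]]
floor+rim top ((488.81329345703125, 346.3787841796875), (233.33177185058594, 137.78866577148438), 5.86948823928833)
```

arm_command:
  increments:
    - [0.06,0.01,-0.1,-0.01]
    - [0.12,0.02,-0.2,-0.02]
    - [0.18,0.03,-0.3,-0.03]
    - [0.24,0.04,-0.4,-0.04]
    - [0.3,0.05,-0.5,-0.05]
    - [0.36,0.06,-0.6,-0.055]
    - [0.42,0.07,-0.7,-0.055]
    - [0.48,0.08,-0.8,-0.055]
    - [0.54,0.08,-0.9,-0.055]
    - [0.6,0.08,-1,-0.055]

```text
time_s: 7.15
eef_pos: [558.9, -35.2, 150.7]
eef_rot: [1.0, 0.0, 0.0, 0.0]
force: [-0.1, 0.2, -0.8]
width: 0.998
finger_force: 0.0
```

arm_command:
  increments:
    - [0,0,-0.1,0]
    - [0,0,-0.2,0]
    - [0,0,-0.3,0]
    - [0,0,-0.4,0]
    - [0,0,-0.5,0]
    - [0,0,-0.6,0]
    - [0,0,-0.7,0]
    - [0,0,-0.8,0]
    - [0,0,-0.9,0]
    - [0,0,-1,0]

```text
time_s: 8.15
eef_pos: [558.5, -35.2, 70.7]
eef_rot: [1.0, 0.0, -0.0, 0.0]
force: [0.0, 0.1, -0.3]
width: 1.0
finger_force: 0.0
```

arm_command:
  increments:
    - [0,0,-0.1,0]
    - [0,0,-0.2,0]
    - [0,0,-0.3,0]
    - [0,0,-0.4,0]
    - [0,0,-0.5,0]
    - [0,0,-0.58,0]
    - [0,0,-0.62,0]
    - [0,0,-0.65,0]
    - [0,0,-0.66,0]
    - [0,0,-0.66,0]

```text
time_s: 9.15
eef_pos: [558.6, -35.2, 18.7]
eef_rot: [1.0, 0.0, 0.0, 0.0]
force: [0.0, 0.2, -0.3]
width: 1.003
finger_force: 0.0
```

arm_command:
  increments:
    - [0,0,0,0]
    - [0,0,0,0]
    - [0,0,0,0]
    - [0,0,0,0]
    - [0,0,0,0]
    - [0,0,0,0]
    - [0,0,0,0]
    - [0,0,0.2,0]
    - [0,0,0.5,0]
    - [0,0,0.9,0]
  grip: 0

```text
time_s: 10.15
eef_pos: [556.4, -34.9, 88.5]
eef_rot: [1.0, 0.0, -0.003, -0.0]
force: [0.6, -0.3, -1.0]
width: 0.453
finger_force: 62.4
```

arm_command:
  increments:
    - [0.01,0.1,0.02,0]
    - [0.01,0.2,0.05,0]
    - [0.02,0.3,0.05,0]
    - [0.02,0.4,0.05,0]
    - [0.03,0.5,0.05,0]
    - [0.03,0.6,0.05,0]
    - [0.04,0.7,0.05,0]
    - [0.04,0.8,0.05,0]
    - [0.05,0.9,0.05,0]
    - [0.06,1,0.05,0]

```text
time_s: 11.15
eef_pos: [563.4, 45.5, 94.6]
eef_rot: [1.0, 0.0, 0.0, 0.0]
force: [-0.6, -0.3, -0.3]
width: 0.455
finger_force: 62.4
```

arm_command:
  increments:
    - [0,0.1,0,0]
    - [0,0.2,0,0]
    - [0,0.3,0,0]
    - [0,0.4,0,0]
    - [0,0.5,0,0]
    - [0,0.6,0,0]
    - [0,0.7,0,0]
    - [0,0.8,0,0]
    - [0,0.9,0,0]
    - [0,1,0,0]

```text
time_s: 12.15
eef_pos: [563.3, 125.5, 94.5]
eef_rot: [1.0, 0.0, 0.0, 0.0]
force: [-0.3, -0.4, -0.4]
width: 0.456
finger_force: 62.4
```

arm_command:
  increments:
    - [0,0.1,0,0]
    - [0,0.2,0,0]
    - [0,0.3,0,0]
    - [0,0.4,0,0]
    - [0,0.5,0,0]
    - [0,0.6,0,0]
    - [0,0.7,0,0]
    - [0,0.8,0,0]
    - [0,0.9,0,0]
    - [0,1,0,0]

```text
time_s: 13.15
eef_pos: [563.2, 205.5, 94.5]
eef_rot: [1.0, 0.0, -0.0, 0.0]
force: [-0.8, 0.2, -0.3]
width: 0.448
finger_force: 62.4
```

arm_command:
  increments:
    - [0,0.1,0,0]
    - [0,0.2,0,0]
    - [0,0.3,0,0]
    - [0,0.4,0,0]
    - [0,0.5,0,0]
    - [0,0.6,0,0]
    - [0,0.7,0,0]
    - [0,0.8,0,0]
    - [0,0.9,-0.05,0]
    - [0,1,-0.15,0]

```text
time_s: 14.15
eef_pos: [563.8, 285.7, 82.9]
eef_rot: [1.0, 0.0, 0.001, -0.0]
force: [-0.0, 0.7, -0.9]
width: 0.449
finger_force: 62.4
```

arm_command:
  increments:
    - [0,0.17,0,0]
    - [0,0.35,0,0]
    - [0,0.53,0,0]
    - [0,0.7,-0.1,0]
    - [0,0.82,-0.25,0]
    - [0,0.87,-0.45,0]
    - [0,0.87,-0.65,0]
    - [0,0.87,-0.8,0]
    - [0,0.87,-0.88,0]
    - [0,0.87,-0.9,0]

```text
time_s: 15.15
eef_pos: [563.1, 353.7, 9.7]
eef_rot: [1.0, 0.0, -0.001, 0.0]
force: [-0.4, -0.0, -1.2]
width: 0.451
finger_force: 62.3
```

arm_command:
  increments:
    - [0,0,0,0]
    - [0,0,0,0]
    - [0,0,0,0]
    - [0,0,0,0]
    - [0,0,0,0]
    - [0,0,0.1,0]
    - [0,0,0.3,0]
    - [0,0,0.5,0]
    - [0,0,0.7,0]
    - [0,0,0.9,0]
  grip: 100

```text
time_s: 16.15
eef_pos: [563.8, 354.7, 85.2]
eef_rot: [1.0, 0.0, 0.001, -0.001]
force: [-0.2, -0.4, -0.9]
width: 0.998
finger_force: 0.0
```

arm_command:
  increments:
    - [0,-0.1,0.05,0]
    - [0,-0.2,0.05,0]
    - [0,-0.3,0.05,0]
    - [0,-0.4,0.05,0]
    - [0,-0.5,0.05,0]
    - [0,-0.6,0.05,0]
    - [0,-0.7,0.05,0]
    - [0,-0.8,0.05,0]
    - [0,-0.9,0.05,0]
    - [0,-1,0.05,0]

```text
time_s: 17.15
eef_pos: [563.3, 273.7, 86.6]
eef_rot: [1.0, 0.0, -0.0, 0.0]
force: [0.2, 0.6, 0.3]
width: 1.0
finger_force: 0.0
```

arm_command:
  increments:
    - [0,-0.1,0,0]
    - [0,-0.2,0,0]
    - [0,-0.3,0,0]
    - [0,-0.4,0,0]
    - [0,-0.5,0,0]
    - [0,-0.6,0,0]
    - [0,-0.7,0,0]
    - [0,-0.8,0,0]
    - [0,-0.9,0,0]
    - [0,-1,0,0]

```text
time_s: 18.15
eef_pos: [563.3, 193.7, 86.5]
eef_rot: [1.0, 0.0, -0.0, 0.0]
force: [0.7, -0.3, -0.6]
width: 0.997
finger_force: 0.0
```

arm_command:
  increments:
    - [0,-0.1,0,0]
    - [0,-0.2,0,0]
    - [0,-0.3,0,0]
    - [0,-0.4,0,0]
    - [0,-0.5,0,0]
    - [0,-0.6,0,0]
    - [0,-0.7,0,0]
    - [0,-0.8,0,0]
    - [0,-0.9,0,0]
    - [0,-1,0,0]

```text
time_s: 19.15
eef_pos: [563.3, 113.7, 86.6]
eef_rot: [1.0, 0.0, -0.0, 0.0]
force: [-0.3, 0.8, 0.2]
width: 1.006
finger_force: 0.0
```

arm_command:
  increments:
    - [0.01,-0.18,0,0]
    - [0.01,-0.36,0,0]
    - [0.01,-0.52,0,0]
    - [0.01,-0.61,0,0]
    - [0.01,-0.61,-0.1,0]
    - [0.01,-0.61,-0.3,0]
    - [0.01,-0.61,-0.5,0]
    - [0.01,-0.61,-0.7,0]
    - [0.01,-0.61,-0.81,0]
    - [0.01,-0.61,-0.83,0]

```text
time_s: 20.15
eef_pos: [562.8, 65.9, 18.2]
eef_rot: [1.0, 0.001, -0.002, -0.0]
force: [0.1, 0.0, 0.5]
width: 1.0
finger_force: 0.0
```

arm_command:
  increments:
    - [0,0,0,0]
    - [0,0,0,0]
    - [0,0,0,0]
    - [0,0,0,0]
    - [0,0,0,0]
    - [0,0,0,0]
    - [0,0,0,0]
    - [0,0,0.2,0]
    - [0,0,0.5,0]
    - [0,0,0.8,0]
  grip: 0

```text
time_s: 21.15
eef_pos: [562.8, 65.6, 83.2]
eef_rot: [1.0, 0.0, -0.002, 0.0]
force: [-0.1, 0.4, -0.6]
width: 0.434
finger_force: 60.0
```

arm_command:
  increments:
    - [-0.03,0.1,0,0]
    - [-0.05,0.2,0,0]
    - [-0.08,0.3,0,0]
    - [-0.1,0.4,0,0]
    - [-0.13,0.5,0,0]
    - [-0.15,0.6,0,0]
    - [-0.18,0.7,0,0]
    - [-0.2,0.8,0,0]
    - [-0.23,0.9,0,0]
    - [-0.26,1,0,0]

```text
time_s: 22.15
eef_pos: [543.1, 146.3, 84.2]
eef_rot: [1.0, 0.0, 0.0, 0.0]
force: [-0.6, -0.5, -1.6]
width: 0.432
finger_force: 60.0
```

arm_command:
  increments:
    - [-0.03,0.1,0,0]
    - [-0.05,0.2,0,0]
    - [-0.08,0.3,0,0]
    - [-0.1,0.4,0,0]
    - [-0.13,0.5,0,0]
    - [-0.15,0.6,0,0]
    - [-0.18,0.7,0,0]
    - [-0.2,0.8,0,0]
    - [-0.23,0.9,0,0]
    - [-0.26,1,0,0]

```text
time_s: 23.15
eef_pos: [522.3, 226.3, 84.1]
eef_rot: [1.0, 0.0, 0.0, 0.0]
force: [-0.7, -0.2, -0.6]
width: 0.436
finger_force: 60.0
```

arm_command:
  increments:
    - [-0.03,0.1,0,0]
    - [-0.05,0.2,0,0]
    - [-0.08,0.3,0,0]
    - [-0.1,0.4,0,0]
    - [-0.13,0.5,0,0]
    - [-0.15,0.6,0,0]
    - [-0.18,0.7,0,0]
    - [-0.2,0.8,0,0]
    - [-0.23,0.9,0,0]
    - [-0.26,1,0,0]

```text
time_s: 24.15
eef_pos: [501.5, 306.2, 84.1]
eef_rot: [1.0, 0.0, -0.0, 0.0]
force: [-0.4, 0.2, -0.4]
width: 0.436
finger_force: 60.0
```

arm_command:
  increments:
    - [-0.05,0.15,0,0]
    - [-0.1,0.3,0,0]
    - [-0.13,0.43,0,0]
    - [-0.15,0.51,0,0]
    - [-0.15,0.53,-0.15,0]
    - [-0.15,0.53,-0.35,0]
    - [-0.15,0.53,-0.55,0]
    - [-0.15,0.53,-0.75,0]
    - [-0.15,0.53,-0.88,0]
    - [-0.15,0.53,-0.91,0]

```text
time_s: 25.15
eef_pos: [489.1, 346.7, 11.0]
eef_rot: [1.0, 0.0, -0.001, 0.001]
force: [-5.0, -4.3, 11.8]
width: 0.44
finger_force: 63.2
```

arm_command:
  increments:
    - [0,0,0,0]
    - [0,0,0,0]
    - [0,0,0,0]
    - [0,0,0,0]
    - [0,0,0,0]
    - [0,0,0.1,0]
    - [0,0,0.3,0]
    - [0,0,0.5,0]
    - [0,0,0.7,0]
    - [0,0,0.9,0]
  grip: 100

```text
time_s: 26.15
eef_pos: [489.8, 348.1, 84.8]
eef_rot: [1.0, 0.0, 0.0, -0.0]
force: [-0.2, -0.2, -0.1]
width: 0.997
finger_force: 0.0
```

arm_command:
  increments:
    - [-0.01,-0.1,0,0]
    - [-0.02,-0.2,0,0]
    - [-0.03,-0.3,0,0]
    - [-0.04,-0.4,0,0]
    - [-0.05,-0.5,0,0]
    - [-0.06,-0.6,0,0]
    - [-0.07,-0.7,0,0]
    - [-0.08,-0.8,0,0]
    - [-0.09,-0.9,0,0]
    - [-0.1,-1,0,0]

```text
time_s: 27.15
eef_pos: [481.6, 267.3, 83.4]
eef_rot: [1.0, 0.0, 0.0, 0.0]
force: [0.1, -0.1, 0.2]
width: 1.0
finger_force: 0.0
```

arm_command:
  increments:
    - [-0.01,-0.1,0,0]
    - [-0.02,-0.2,0,0]
    - [-0.03,-0.3,0,0]
    - [-0.04,-0.4,0,0]
    - [-0.05,-0.5,0,0]
    - [-0.06,-0.6,0,0]
    - [-0.07,-0.7,0,0]
    - [-0.08,-0.8,0,0]
    - [-0.09,-0.9,0,0]
    - [-0.1,-1,0,0]

```text
time_s: 28.15
eef_pos: [473.6, 187.3, 83.4]
eef_rot: [1.0, 0.0, 0.0, 0.0]
force: [-0.5, 0.5, -0.8]
width: 1.0
finger_force: 0.0
```

arm_command:
  increments:
    - [-0.01,-0.1,0,0]
    - [-0.02,-0.2,0,0]
    - [-0.03,-0.3,0,0]
    - [-0.04,-0.4,0,0]
    - [-0.05,-0.5,0,0]
    - [-0.06,-0.6,0,0]
    - [-0.07,-0.7,0,0]
    - [-0.08,-0.8,0,0]
    - [-0.09,-0.9,0,0]
    - [-0.1,-1,0,0]

```text
time_s: 29.15
eef_pos: [465.6, 107.3, 83.3]
eef_rot: [1.0, 0.0, -0.0, 0.0]
force: [0.0, -1.1, -1.0]
width: 1.0
finger_force: 0.0
```

arm_command:
  increments:
    - [-0.02,-0.17,0,0]
    - [-0.04,-0.34,0,0]
    - [-0.05,-0.49,0,0]
    - [-0.05,-0.57,0,0]
    - [-0.05,-0.57,-0.1,0]
    - [-0.05,-0.57,-0.3,0]
    - [-0.05,-0.57,-0.5,0]
    - [-0.05,-0.57,-0.7,0]
    - [-0.05,-0.57,-0.82,0]
    - [-0.05,-0.57,-0.84,0]

```text
time_s: 30.15
eef_pos: [460.3, 62.6, 14.3]
eef_rot: [1.0, 0.001, -0.002, -0.0]
force: [0.1, 0.6, 0.5]
width: 0.998
finger_force: 0.0
```

arm_command:
  increments:
    - [0,0,0,0]
    - [0,0,0,0]
    - [0,0,0,0]
    - [0,0,0,0]
    - [0,0,0,0]
    - [0,0,0,0]
    - [0,0,0,0]
    - [0,0,0.2,0]
    - [0,0,0.5,0]
    - [0,0,0.8,0]
  grip: 0

```text
time_s: 31.15
eef_pos: [460.8, 62.4, 80.0]
eef_rot: [1.0, 0.0, -0.001, 0.0]
force: [2.0, -0.0, -0.4]
width: 0.533
finger_force: 61.4
```

arm_command:
  increments:
    - [-0.02,0.1,0.03,0]
    - [-0.04,0.2,0.05,0]
    - [-0.06,0.3,0.05,0]
    - [-0.08,0.4,0.05,0]
    - [-0.1,0.5,0.05,0]
    - [-0.12,0.6,0.05,0]
    - [-0.14,0.7,0.05,0]
    - [-0.16,0.8,0.05,0]
    - [-0.18,0.9,0.05,0]
    - [-0.2,1,0.05,0]

```text
time_s: 32.15
eef_pos: [445.6, 143.1, 84.2]
eef_rot: [1.0, 0.0, 0.0, 0.0]
force: [0.6, -0.2, -0.1]
width: 0.534
finger_force: 61.4
```

arm_command:
  increments:
    - [-0.02,0.1,0,0]
    - [-0.04,0.2,0,0]
    - [-0.06,0.3,0,0]
    - [-0.08,0.4,0,0]
    - [-0.1,0.5,0,0]
    - [-0.12,0.6,0,0]
    - [-0.14,0.7,0,0]
    - [-0.16,0.8,0,0]
    - [-0.18,0.9,0,0]
    - [-0.2,1,0,0]

```text
time_s: 33.15
eef_pos: [429.5, 223.1, 84.2]
eef_rot: [1.0, 0.0, 0.0, 0.0]
force: [0.3, -0.6, 0.7]
width: 0.537
finger_force: 61.4
```

arm_command:
  increments:
    - [-0.02,0.1,0,0]
    - [-0.04,0.2,0,0]
    - [-0.06,0.3,0,0]
    - [-0.08,0.4,0,0]
    - [-0.1,0.5,0,0]
    - [-0.12,0.6,0,0]
    - [-0.14,0.7,0,0]
    - [-0.16,0.8,0,0]
    - [-0.18,0.9,0,0]
    - [-0.2,1,0,0]

```text
time_s: 34.15
eef_pos: [413.5, 303.1, 84.1]
eef_rot: [1.0, 0.0, 0.0, 0.0]
force: [-0.7, -0.8, 0.3]
width: 0.535
finger_force: 61.4
```

arm_command:
  increments:
    - [-0.03,0.15,0,0]
    - [-0.06,0.3,0,0]
    - [-0.07,0.43,0,0]
    - [-0.07,0.47,-0.05,0]
    - [-0.07,0.47,-0.2,0]
    - [-0.07,0.47,-0.4,0]
    - [-0.07,0.47,-0.6,0]
    - [-0.07,0.47,-0.8,0]
    - [-0.07,0.47,-0.92,0]
    - [-0.07,0.47,-0.95,0]

```text
time_s: 35.15
eef_pos: [407.3, 339.1, 7.6]
eef_rot: [1.0, 0.0, -0.001, 0.001]
force: [-5.8, -3.9, 12.8]
width: 0.533
finger_force: 62.8
```

arm_command:
  increments:
    - [0,0,0,0]
    - [0,0,0,0]
    - [0,0,0,0]
    - [0,0,0,0]
    - [0,0,0,0]
    - [0,0,0.1,0]
    - [0,0,0.3,0]
    - [0,0,0.5,0]
    - [0,0,0.7,0]
    - [0,0,1,0]
  grip: 100

```text
time_s: 36.15
eef_pos: [407.4, 339.6, 88.3]
eef_rot: [1.0, 0.0, -0.001, 0.001]
force: [1.0, 0.0, -0.2]
width: 0.999
finger_force: 0.0
```

Run:
```python
from h import *
T=arm.capture("top");cv2.imwrite("pics/top1.png",T);W=cv2.imread("pics/w1.png")
z=lambda a,s:cv2.resize(a,(400,400),interpolation=cv2.INTER_CUBIC)
cv2.imwrite("pics/z2.png",np.hstack([z(T[195:325,50:180],0),z(W[90:190,440:540],0)]))
```

```text
(no output)
```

View pics/z2.png

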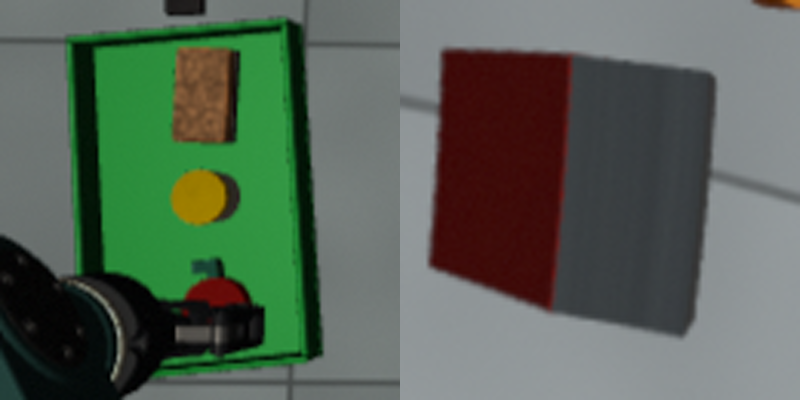

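The tray holds block, pot and apple apart. In the right crop the red house's eave runs from (483,104) to (478,167.5) and its foot from (451,102.5) to (447.5,156.5) in the wrist picture.

Run:
```python
from h import *
import pickle
np.set_printoptions(precision=1,suppress=True)
fw=wrist(pickle.load(open("w1.pkl","rb")));ft=fixed("top")
e=[(483,103.8),(478,167.5)];b=[(450.8,102.5),(447.5,156.5)];t=[(381.5,200.5),(383.5,232.3)]
for i in(0,1): print(tri(fw(e[i]),ft(t[i])),onz(fw(e[i]),74),onz(fw(b[i]),0))
E=[onz(fw(p),74)[:2] for p in e]; d=(E[0]-E[1]);d/=np.linalg.norm(d);n=np.array([d[1],-d[0]])
print("len",np.linalg.norm(E[0]-E[1]),"yaw",np.arctan2(d[1],d[0]),"c",(E[0]+E[1])/2+n*27)
B=[onz(fw(p),0)[:2] for p in b]; d=(B[0]-B[1]);print(np.linalg.norm(d),np.arctan2(d[1],d[0]),(B[0]+B[1])/2+n*27)
```

```text
(array([ 624.4, -248.7,   64.8]), np.float64(0.8061770833692116)) [ 623.  -242.3   74. ] [ 623.  -243.3    0. ]
(array([ 553.7, -250.9,   70.3]), np.float64(1.8574018663972547)) [ 554.9 -248.7   74. ] [ 554.5 -249.9    0. ]
len 68.32096295167058 yaw 0.0940718202083755 c [ 591.5 -272.4]
68.89330331017047 0.0953511961617131 [ 591.3 -273.5]
```

arm_command:
  increments:
    - [0.04,-0.1,0.02,0.006]
    - [0.08,-0.2,0.04,0.012]
    - [0.11,-0.3,0.06,0.018]
    - [0.15,-0.4,0.08,0.024]
    - [0.19,-0.5,0.1,0.03]
    - [0.23,-0.6,0.12,0.036]
    - [0.27,-0.7,0.14,0.042]
    - [0.3,-0.8,0.16,0.048]
    - [0.34,-0.9,0.18,0.054]
    - [0.38,-1,0.2,0.06]

```text
time_s: 37.2
eef_pos: [438.7, 259.3, 104.3]
eef_rot: [0.999, 0.048, 0.0, 0.0]
force: [0.5, -0.0, 0.2]
width: 1.003
finger_force: 0.0
```

arm_command:
  increments:
    - [0.04,-0.1,0.02,0]
    - [0.08,-0.2,0.04,0]
    - [0.11,-0.3,0.06,0]
    - [0.15,-0.4,0.08,0]
    - [0.19,-0.5,0.1,0]
    - [0.23,-0.6,0.12,0]
    - [0.27,-0.7,0.14,0]
    - [0.3,-0.8,0.16,0]
    - [0.34,-0.9,0.18,0]
    - [0.38,-1,0.2,0]

```text
time_s: 38.2
eef_pos: [469.1, 179.3, 120.3]
eef_rot: [0.999, 0.047, 0.0, 0.0]
force: [-0.1, 0.7, -0.4]
width: 0.999
finger_force: 0.0
```

arm_command:
  increments:
    - [0.04,-0.1,0.02,0]
    - [0.08,-0.2,0.04,0]
    - [0.11,-0.3,0.06,0]
    - [0.15,-0.4,0.08,0]
    - [0.19,-0.5,0.1,0]
    - [0.23,-0.6,0.12,0]
    - [0.27,-0.7,0.14,0]
    - [0.3,-0.8,0.16,0]
    - [0.34,-0.9,0.18,0]
    - [0.38,-1,0.2,0]

```text
time_s: 39.2
eef_pos: [499.5, 99.3, 136.3]
eef_rot: [0.999, 0.048, 0.0, 0.0]
force: [-0.2, 1.0, 0.1]
width: 0.994
finger_force: 0.0
```

arm_command:
  increments:
    - [0.04,-0.1,0,0]
    - [0.08,-0.2,0,0]
    - [0.11,-0.3,0,0]
    - [0.15,-0.4,0,0]
    - [0.19,-0.5,0,0]
    - [0.23,-0.6,0,0]
    - [0.27,-0.7,0,0]
    - [0.3,-0.8,0,0]
    - [0.34,-0.9,0,0]
    - [0.38,-1,0,0]

```text
time_s: 40.2
eef_pos: [529.9, 19.3, 136.2]
eef_rot: [0.999, 0.047, 0.0, 0.0]
force: [-0.8, -0.3, 0.6]
width: 1.001
finger_force: 0.0
```

arm_command:
  increments:
    - [0.04,-0.1,0,0]
    - [0.08,-0.2,0,0]
    - [0.11,-0.3,0,0]
    - [0.15,-0.4,0,0]
    - [0.19,-0.5,0,0]
    - [0.23,-0.6,0,0]
    - [0.27,-0.7,0,0]
    - [0.3,-0.8,0,0]
    - [0.34,-0.9,0,0]
    - [0.38,-1,0,0]

```text
time_s: 41.2
eef_pos: [560.3, -60.7, 136.1]
eef_rot: [0.999, 0.047, -0.0, 0.0]
force: [0.6, -0.1, 0.6]
width: 0.999
finger_force: 0.0
```

arm_command:
  increments:
    - [0.04,-0.1,0,0]
    - [0.08,-0.2,0,0]
    - [0.11,-0.3,0,0]
    - [0.15,-0.4,0,0]
    - [0.19,-0.5,0,0]
    - [0.23,-0.6,0,0]
    - [0.27,-0.7,0,0]
    - [0.3,-0.8,0,0]
    - [0.34,-0.9,0,0]
    - [0.38,-1,0,0]

```text
time_s: 42.2
eef_pos: [590.7, -140.7, 136.1]
eef_rot: [0.999, 0.047, -0.0, 0.0]
force: [-0.1, -0.5, -0.7]
width: 1.0
finger_force: 0.0
```

arm_command:
  increments:
    - [0,-0.1,0,0]
    - [0,-0.2,0,0]
    - [0,-0.3,0,0]
    - [0,-0.4,0,0]
    - [0,-0.5,0,0]
    - [0,-0.6,0,0]
    - [0,-0.7,0,0]
    - [0,-0.8,0,0]
    - [0,-0.9,0,0]
    - [0,-1,0,0]

```text
time_s: 43.2
eef_pos: [590.5, -220.7, 136.1]
eef_rot: [0.999, 0.047, -0.0, 0.0]
force: [-0.2, -0.7, 0.0]
width: 1.0
finger_force: 0.0
```

arm_command:
  increments:
    - [0,-0.1,0,0]
    - [0,-0.2,0,0]
    - [0,-0.3,0,0]
    - [0,-0.4,0,0]
    - [0,-0.5,0,0]
    - [0,-0.6,0,0]
    - [0,-0.65,0,0]
    - [0,-0.65,-0.05,0]
    - [0,-0.65,-0.15,0]
    - [0,-0.65,-0.2,0]

```text
time_s: 44.2
eef_pos: [590.0, -271.4, 118.7]
eef_rot: [0.999, 0.048, -0.001, -0.001]
force: [-0.1, 0.8, 0.3]
width: 1.002
finger_force: 0.0
```

Run:
```python
from h import *
import pickle
o=arm.get_obs();im=arm.capture("wrist");cv2.imwrite("pics/w2.png",im);pickle.dump(o,open("w2.pkl","wb"));print(o["eef_pos"])
```

```text
[ 589.96710255 -271.37511972  118.65456244]
```

View pics/w2.png

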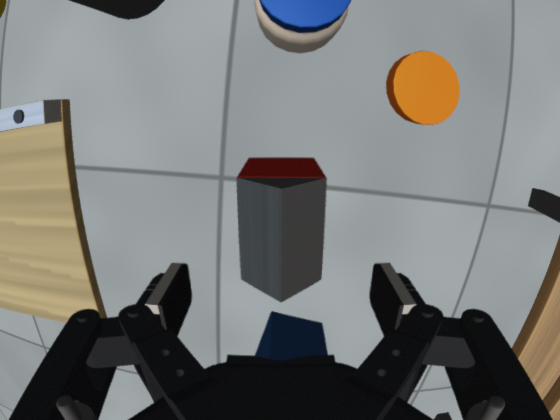

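The house roof runs from (283,188) to (281,301), centred between the pads and square to them.

arm_command:
  increments:
    - [0.01,0,-0.1,0]
    - [0.01,0,-0.22,0]
    - [0.01,0,-0.34,0]
    - [0.01,0,-0.46,0]
    - [0.01,0,-0.58,0]
    - [0.01,0,-0.7,0]
    - [0.01,0,-0.82,0]
    - [0.01,0,-0.92,0]
    - [0.01,0,-0.98,0]
    - [0.01,0,-1,0]

```text
time_s: 45.25
eef_pos: [591.0, -271.8, 39.3]
eef_rot: [0.999, 0.048, -0.0, -0.0]
force: [-0.7, -0.3, 0.6]
width: 0.999
finger_force: 0.0
```

arm_command:
  increments:
    - [0,0,-0.04,0]
    - [0,0,-0.05,0]
    - [0,0,-0.05,0]
    - [0,0,-0.05,0]
    - [0,0,-0.05,0]
    - [0,0,-0.05,0]
    - [0,0,-0.05,0]
    - [0,0,-0.05,0]
    - [0,0,-0.05,0]
    - [0,0,-0.05,0]
  grip: 0

```text
time_s: 46.25
eef_pos: [591.4, -272.1, 36.4]
eef_rot: [0.999, 0.048, 0.0, 0.0]
force: [0.3, 0.2, 0.3]
width: 0.629
finger_force: 63.7
```

arm_command:
  increments:
    - [0,0,0.15,0]
    - [0,0.08,0.3,0]
    - [0,0.18,0.45,0]
    - [0,0.3,0.5,0]
    - [0,0.42,0.5,0]
    - [0,0.54,0.5,0]
    - [0,0.66,0.5,0]
    - [0,0.78,0.5,0]
    - [0,0.9,0.5,0]
    - [0,1,0.5,0]

```text
time_s: 47.25
eef_pos: [591.1, -191.0, 75.8]
eef_rot: [0.999, 0.048, -0.0, -0.0]
force: [-0.0, -0.6, -1.3]
width: 0.628
finger_force: 63.6
```

arm_command:
  increments:
    - [-0.01,0.1,0,0]
    - [-0.02,0.2,0,0]
    - [-0.03,0.3,0,0]
    - [-0.04,0.4,0,0]
    - [-0.05,0.5,0,0]
    - [-0.06,0.6,0,0]
    - [-0.06,0.7,0,0]
    - [-0.06,0.8,0,0]
    - [-0.06,0.9,0,0]
    - [-0.06,1,0,0]

```text
time_s: 48.25
eef_pos: [586.5, -111.3, 76.1]
eef_rot: [0.999, 0.047, 0.0, 0.0]
force: [-0.3, 0.1, -1.3]
width: 0.622
finger_force: 63.6
```

arm_command:
  increments:
    - [0,0.1,0,0]
    - [0,0.2,0,0]
    - [0,0.3,0,0]
    - [0,0.4,0,0]
    - [0,0.5,0,0]
    - [0,0.6,0,0]
    - [0,0.7,0,0]
    - [0,0.8,0,0]
    - [0,0.9,0,0]
    - [0,1,0,0]

```text
time_s: 49.25
eef_pos: [586.5, -31.3, 76.1]
eef_rot: [0.999, 0.047, 0.0, 0.0]
force: [0.5, 0.9, -1.4]
width: 0.627
finger_force: 63.6
```

arm_command:
  increments:
    - [0,0.1,0,0]
    - [0,0.2,0,0]
    - [0,0.3,0,0]
    - [0,0.4,0,0]
    - [0,0.5,0,0]
    - [0,0.6,0,0]
    - [0,0.7,0,0]
    - [0,0.8,0,0]
    - [0,0.9,0,0]
    - [0,1,0,0]

```text
time_s: 50.25
eef_pos: [586.5, 48.7, 76.1]
eef_rot: [0.999, 0.047, -0.0, 0.0]
force: [0.6, 0.6, -1.9]
width: 0.626
finger_force: 63.6
```

arm_command:
  increments:
    - [0,0.1,0,0]
    - [0,0.2,0,0]
    - [0,0.3,0,0]
    - [0,0.4,0,0]
    - [0,0.5,-0.05,0]
    - [0,0.59,-0.1,0]
    - [0,0.66,-0.15,0]
    - [0,0.69,-0.2,0]
    - [0,0.7,-0.25,0]
    - [0,0.7,-0.27,0]

```text
time_s: 51.25
eef_pos: [586.1, 103.9, 53.7]
eef_rot: [0.999, 0.047, -0.001, 0.0]
force: [-0.3, 0.2, -1.4]
width: 0.625
finger_force: 63.6
```

Run:
```python
from h import *
im=arm.capture("wrist");cv2.imwrite("pics/w3.png",im);o=arm.get_obs();print(o["eef_pos"],o["force"],o["wrist_torque"])
```

```text
[586.02530073 103.74836713  53.62740096] [-0.61161747  0.00661302 -1.94475767] [-0.02811908  0.08138495 -0.00801061]
```

View pics/w3.png

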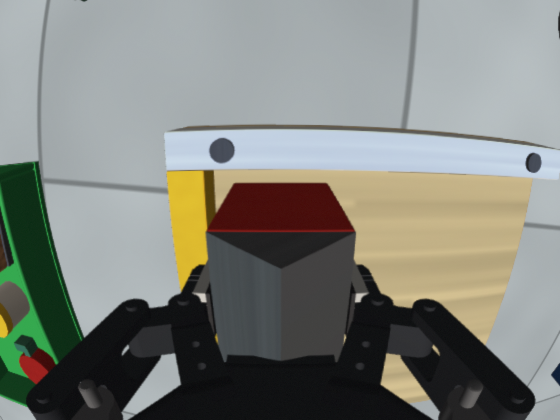

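arm_command:
  increments:
    - [0.02,0.02,0,0]
    - [0.03,0.04,0,0]
    - [0.04,0.06,-0.01,0]
    - [0.06,0.08,-0.01,0]
    - [0.07,0.1,-0.02,0]
    - [0.08,0.115,-0.02,0]
    - [0.09,0.125,-0.02,0]
    - [0.1,0.135,-0.02,0]
    - [0.1,0.135,-0.02,0]
    - [0.1,0.135,-0.02,0]

```text
time_s: 52.3
eef_pos: [594.5, 114.8, 53.0]
eef_rot: [0.999, 0.047, -0.0, 0.0]
force: [0.2, -0.1, -1.2]
width: 0.622
finger_force: 63.6
```

arm_command:
  increments:
    - [0.005,0.01,-0.003,0]
    - [0.01,0.015,-0.006,0]
    - [0.015,0.02,-0.01,0]
    - [0.02,0.025,-0.012,0]
    - [0.025,0.03,-0.015,0]
    - [0.025,0.03,-0.015,0]
    - [0.025,0.03,-0.015,0]
    - [0.025,0.03,-0.015,0]
    - [0.025,0.03,-0.015,0]
    - [0.025,0.03,-0.015,0]

```text
time_s: 53.3
eef_pos: [596.3, 116.3, 51.7]
eef_rot: [0.999, 0.047, -0.0, 0.001]
force: [-2.5, -4.3, 0.1]
width: 0.625
finger_force: 63.8
```

arm_command:
  increments:
    - [0.005,0.005,0,0]
    - [0.01,0.01,0,0]
    - [0.015,0.01,0,0]
    - [0.02,0.01,0,0]
    - [0.02,0.01,0,0]
    - [0.02,0.01,0,0]
    - [0.02,0.01,0,0]
    - [0.02,0.01,0,0]
    - [0.02,0.01,0,0]
    - [0.02,0.01,0,0]

```text
time_s: 54.3
eef_pos: [596.6, 116.3, 51.7]
eef_rot: [0.999, 0.047, -0.002, 0.002]
force: [-5.5, -6.5, 2.7]
width: 0.625
finger_force: 64.1
```

arm_command:
  increments:
    - [0.005,0.005,0,0]
    - [0.01,0.01,0,0]
    - [0.015,0.015,0,0]
    - [0.02,0.02,0,0]
    - [0.025,0.02,0,0]
    - [0.025,0.02,0,0]
    - [0.025,0.02,0,0]
    - [0.025,0.02,0,0]
    - [0.025,0.02,0,0]
    - [0.025,0.02,0,0]

```text
time_s: 55.3
eef_pos: [596.7, 116.4, 51.8]
eef_rot: [0.999, 0.047, -0.004, 0.003]
force: [-11.8, -10.5, 6.3]
width: 0.628
finger_force: 64.6
```

Run:
```python
from h import *
o=arm.get_obs();a,b=arm.capture("wrist"),arm.capture("scene")
print(o["eef_pos"],o["force"],o["wrist_torque"])
z=lambda a:cv2.resize(a,(400,400),interpolation=cv2.INTER_CUBIC)
cv2.imwrite("pics/z4.png",np.hstack([z(a[100:360,140:400]),z(b[170:330,240:400])]))
```

```text
[596.70486229 116.43266003  51.76724725] [-11.7719918  -10.46947225   6.25181077] [-1.81919679  1.70509816 -0.13422539]
```

View pics/z4.png

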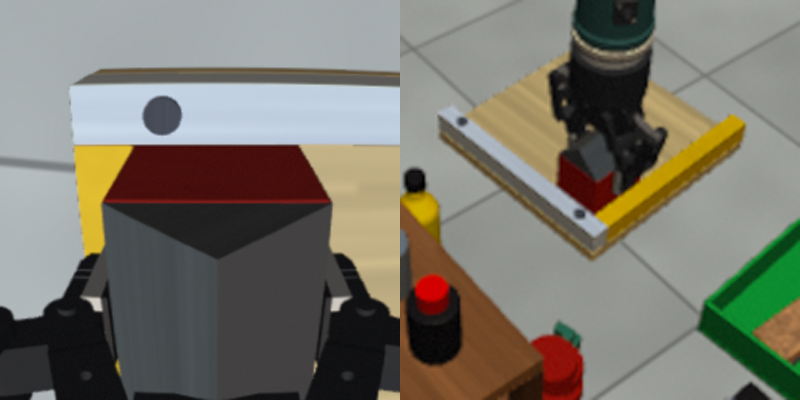

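The house is flush with both fences: its far wall meets the far fence at crop row 145, and its left wall meets the yellow fence. It presses each fence with about 10 N and tilts only about 0.01 rad, so I'm handing in.

```bash
python3 -c "
from cell import arm
print(arm.job_done())"
```

```text
the job is handed in; nothing more can be done
None
```

I handed the job in at about 55 s. The apple, the upright pot and the sanding block are in the tray and let go, and the red house is still held in the corner, pressing on both fences with about 10 N each.

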